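# Move the charged battery from the dock to the label printer

### The arm

A 7-joint arm with a two-finger parallel gripper is mounted at the origin on the work surface. World frame = base frame: x ahead of the robot, y to its left, z up, the work surface at z = 0. Lengths are in m, angles in rad, forces in N, time in s.
With the tool pointing down it reaches from about 0.4 to 0.85 m from the base axis. Payload 10.4 kg.
Tool frame: the origin (TCP) lies between the finger pads; the fingertips stand 17 mm ahead of it and the grasp point (between the pads) lies 2 mm behind it; z points along the fingers, y is the line along which they close (so a half turn about z gives the same grasp; the last joint's range is limited). The gripper opens to 85 mm and grips with 20 to 120 N. Pads are 22 mm wide; open, the fingers measure 114 mm over their backs; the gripper's body (76 mm by 85 mm) begins 54 mm behind the grasp point. The pads swing forward as they close: fully open they stand 13 mm farther back than shut.
Start: joints at [-1.151, 0.332, -0.065, 1.46, 0.022, 1.35, -0.088], TCP at [0.268, 0.565, 0.248] pointing down, gripper open.
Joint ranges: [-2.6, 2.6], [-0.5, 2.12], [-1.47, 1.34], [0.16, 2.42], [-1.27, 4.41], [0.06, 2.06], [-2.6, 2.6]. Speed limits (rad/s): [2.22, 2.22, 2.79, 2.79, 3.14, 3.14, 3.14].

### API

Orientations are given as a unit quaternion [x, y, z, w].
In Python, from workcell import readout, imaging, manip gives the robot as it stands. The module is installed in compiled form; this text tells all that it offers.
- The arm moves only by the shell command python3 -m crank 'ROWS' [OPENING] [FORCE]. ROWS is JSON, a list of rows, each a list of 4 numbers: the shift along the tool's x, y, z as a fraction of full scale, then the turn about the tool's z as a fraction of full scale. In form: [[x, y, z, yaw], ...]. A call has 1 to 5 rows; each row is the pose to reach, as a shift and turn from the pose commanded when the call began, along the tool's axes at that moment; what a row does not reach only later rows make up. Full scale, the value 1, is 400 mm for a shift and 60 degrees for a turn. A row lasts 1/12 s, in which the tool goes at most 41.7 mm and 7.16 degrees, less where a joint would pass 70% of its speed; a pose out of reach is approached as far as the arm can. A call with a number of a shift or a turn outside -1 to 1 is refused whole. A call with a gripper value outside its range is refused whole. OPENING is the gripper command: -1 is shut, 1 is fully open, values between are in proportion, set as the call begins (- or left out, the last holds). The fingers move at their own pace and stop on an object; FORCE is the grip in N (left out, the last holds). Time passes only in rows, so rows that repeat a pose let the fingers close. It gives the time, the measured TCP pose, the force, the opening and the grip force at its end, in the units of the state.
- readout.get_obs(): the state, without advancing time (a new reading comes with each control period).
- imaging.camera(name): name is "scene" or "top"; returns a dict with "color" (400x640x3 uint8, red, green, blue), "fx", "fy", "cx", "cy" (pixels), "k1" (the pictures are not rectified: a ray, as slopes to the right and down, at radius r is drawn at 1 + k1 r^2 times it, then the intrinsics apply), "rvec" (rotation vector, rad) and "tvec" (3), from world to camera coordinates, as OpenCV has them. Camera axes: x right, y down, z forward; pixel columns grow to the right and rows downward; lengths in m; the calibration is good to about 2 mm. A picture is of the moment at which its call begins. There is no depth.
- manip.hand_in(): hands the job in; it is judged then, once.
The state is a dict: "clock": time; "joint_pos": joint angles; "joint_velocities": joint speeds; "tau": joint torques, N m; "position": TCP position; "ee_rot": TCP orientation; "ft_force": force on the tool from outside, world axes, zero at the start; "torque": the same for the moment, N m; "grip_width": opening from 0.0 (shut) to 1.0 (fully open); "grasp_force": force on a finger pad.
Only numpy, scipy, OpenCV 4.12 (cv2) and the standard library are available. Lean on these libraries where they do the work, as an engineer would, in place of code of your own. Each camera call takes 0.05 s, during which the arm holds its last target. There are 200 camera calls.

### The job

Take the blue battery pack out of the black charging dock by squeezing in its orange snap tab while you lift, and fit it in the battery well of the white label printer, the tab towards the orange mark on the rim, pressed fully home so that the tab springs out and latches. Feel your way: the latch and the wells are thin plastic, so never force the pack against the dock or the printer, and leave the mug, the tape roll and the carton where they are.

Things in the scene. Friction and masses are not known exactly. Their poses are not given: they have to be found in the camera images.
- charger: Black charging dock, fixed, 110 (x) x 128 (y) x 46 mm, with a green lamp; at first it holds the pack. Origin: on the table under the centre of its well; z up, +y the latch side (orange mark on the rim). It cracks if the contact forces on the pack (pin, ledge and walls added up) pass 40 N, as with a pull of some 25 N on the latched pack.
- charger_mouth (a point): Centre of the dock's well at the top of its rim, 54 mm above the table. The well is 32.4 (x) x 52.4 (y) mm inside, its floor 46 mm below this point. A sprung pin in the floor pushes the latched pack up with 6 N.
- charger_ledge (a point): Lower inner edge of the ledge in the dock's well, at the middle of its +y wall, 38 mm above the table. The hook of the pack's tab is caught under it; a pull on a latched pack only loads the ledge.
- printer: White label printer, fixed, 161 (x) x 154 (y) x 46 mm, with a grey hump 67 mm high, 48 to 104 mm out on its -x side. Origin: on the table under the nominal centre of its battery well; z up, +y the latch side (orange mark on the rim). It cracks if the contact forces on the pack (added up) pass 40 N: stay under 25 N.
- printer_mouth (a point): Nominal centre of the printer's well at the top of its blue rim, 54 mm above the table. The well has the dock's sizes and heights and the printer's yaw, but really sits up to 3 mm off this point in x and in y: not measured, find it by feel. A 45 degree funnel, 4 mm wide, leads in (top 46 mm above the floor) and pushes the pack sideways to the true centre: the hand must yield.
- printer_floor (a point): Nominal centre of that well's floor, 8 mm above the table. A sprung pin (0.6 N/mm) meets the pack 8 mm above the floor with 2.4 N and pushes 7.2 N at the floor, which is hard. The pack must be pushed against it to less than 2 mm above the floor to latch; latched it rests 2 mm above the floor.
- printer_ledge (a point): Nominal lower inner edge of the ledge in the printer's well, middle of its +y wall, 38 mm above the table; the hook must spring out under it. A pack let go too high stands 1 to 7 mm proud with its tab still pressed in by the ledge, not latched; pushing on the middle of its top until it meets the floor then latches it.
- pack_mid (a point): Centre of the battery pack, 45 mm above its underside; z up, +y the tab's side. Pack 30 (x) x 50 (y) x 90 mm, 240 g: a black foot 30 x 50 mm, 16 mm high, its lowest 6 mm bevelled 3 mm all round; above it a blue body 30 mm in x, y = -25 to +14 mm. Latched, this point is 55 mm above the table.
- pack_grip (a point): Point fixed in the pack, 25 mm above pack_mid: the middle of the pinch with the tab fully pressed (43.5 mm wide, along the pack's y; 49.5 mm when free). One finger bears on the orange tab, the other on the blue face at y = -25 mm. With the pack in a well, its top is 20 mm above and the rim 26 mm below this point.
- tab_face (a point): Outer face of the orange tab, 25 mm above pack_mid; moves with the tab. The tab is an upright plate 18 mm wide in x, from 28 mm below to 38 mm above pack_mid, beside the blue body; it slides towards the body (-y) when pressed and springs back.
- hook_tip (a point): Upper outer edge of the hook at the tab's lower part, 17 mm below pack_mid and 5 mm farther out than the tab's face; hidden inside the well while latched. Free, it reaches 3.3 mm under the ledge.
- tab (a joint): How far the orange tab is pressed in, in m: 0 free, 0.006 fully pressed against its stop. 4 N starts it and 10 N presses it fully; above 0.005 the hook is surely clear of the ledge.
- tape: Brown tape roll standing flat, 90 mm diameter, 48 mm high, loose; origin: centre of its underside. Not to be moved.
- mug: White mug, 80 mm diameter, 95 mm high, loose; origin: centre of its underside. Not to be moved.
- carton: Small cardboard carton 100 x 130 x 80 mm, loose; origin: centre of its underside. Not to be moved.
Mind the look-alikes: they are no part of the job. There is more than one size of the printer; the one meant has the size given above. Leave any red look-alike of the part that bears pack_mid alone.

How it is judged:
On the way:
1. the pack is lifted clear of the charging dock (z of pack_mid in the frame of charger above 0.105 m), for 0.1 s.
At the end, for the whole second after the job is handed in: The pack stands at rest and upright (within 0.08 rad) in the printer's well, pressed home and latched: pack_mid less than 58.5 mm above the printer's origin and within 8 mm of it sideways, tab sprung out to less than 1.5 mm (z of pack_mid in the frame of printer below 0.0585 m and horizontal distance between pack_mid and printer below 0.008 m and value of joint tab below 0.0015 m and angle between pack_mid's own z axis and vertical below 0.08 rad and linear speed of pack below 0.02 m/s); the robot touches nothing.
It fails at once if more than 40 N between the pack and the charging dock (contact force between pack and charger above 40 N).
It fails at once if more than 40 N between the pack and the printer (contact force between pack and printer above 40 N).
It fails at once if the tape roll, mug or carton moved by more than 30 mm (distance of any of tape, mug, carton from where it was at the start of the episode above 0.03 m).
It also fails if it takes over 61 s, if anything falls off the work surface, if the arm or the gripper's body presses on something with over 40 N, if the wrist force passes 120 N, or if a joint passes its speed limit or range.

## Working session

There is one attempt and no reset: what is moved stays moved. The work goes in short steps, Python scripts to look and compute and a shell command to move; the robot and the scene stay as the last step left them, time stands still between calls to the robot, and variables do not carry over. Pictures are saved under pics/ and viewed, at most 10 in all, crops included, and the job is handed in when it is done.

```bash
mkdir -p pics
cat > h.py <<'E'
import numpy as np, cv2, json
from workcell import readout, imaging
def snap(n, tag):
    c=imaging.camera(n); cv2.imwrite(f'pics/{tag}.png',c['color'][:,:,::-1])
    json.dump({k:(np.array(v).tolist()) for k,v in c.items() if k!='color'},open(f'pics/{tag}.json','w'))
def load(tag): return {k:np.array(v) for k,v in json.load(open(f'pics/{tag}.json')).items()}
def ray(c,u,v):
    xd,yd=(u-c['cx'])/c['fx'],(v-c['cy'])/c['fy']; x,y=xd,yd
    for _ in range(30):
        s=1+c['k1']*(x*x+y*y); x,y=xd/s,yd/s
    R=cv2.Rodrigues(c['rvec'].reshape(3))[0]; o=-R.T@c['tvec'].reshape(3)
    return o,R.T@np.array([float(x),float(y),1.])
def atz(c,u,v,z):
    o,d=ray(c,u,v); return o+d*(z-o[2])/d[2]
def proj(c,P):
    R=cv2.Rodrigues(c['rvec'].reshape(3))[0]; p=np.atleast_2d(P)@R.T+c['tvec'].reshape(3)
    x,y=p[:,0]/p[:,2],p[:,1]/p[:,2]; s=1+c['k1']*(x*x+y*y)
    return np.c_[c['fx']*x*s+c['cx'],c['fy']*y*s+c['cy']]
E
python3 -c "
from h import *
snap('top','t0');snap('scene','s0')
for t in 't0','s0':
  c=load(t);print(c);print(ray(c,320,200))
o=readout.get_obs();print(o)"
```

```text
{'fx': array(435.00444024), 'fy': array(435.00444024), 'cx': array(319.48939386), 'cy': array(197.09335145), 'k1': array(0.00338311), 'rvec': array([ 2.09951539, -2.11965702,  0.22036469]), 'tvec': array([0.01933061, 0.61140311, 1.36111115])}
(array([0.31400584, 0.01192968, 1.45879026]), array([ 2.02169341e-01, -1.30300387e-05, -9.79374077e-01]))
{'fx': array(474.36048039), 'fy': array(474.36048039), 'cx': array(322.71736654), 'cy': array(199.66358415), 'k1': array(-0.05164413), 'rvec': array([ 2.12524844,  1.39558086, -0.50423955]), 'tvec': array([-0.22823234, -0.39006619,  1.79563225])}
(array([ 1.40467016, -0.33380522,  1.15931558]), array([-0.57848551,  0.22871106, -0.78299367]))
{'clock': 0.1, 'joint_pos': array([-1.15059716,  0.3327998 , -0.06471861,  1.46087772,  0.02162895,
        1.34989996, -0.08851203]), 'joint_velocities': array([ 0.00161634, -0.00185633,  0.00123914, -0.00236955,  0.00042519,
       -0.0007829 , -0.00072119]), 'tau': array([ 1.38136678e-03, -6.26746345e+01,  4.90168040e-02, -3.92432928e+01,
        1.63035560e-02,  6.92811271e-03,  6.59967100e-05]), 'position': array([0.2676563 , 0.5644302 , 0.24759134]), 'ee_rot': array([ 2.19579815e-01,  9.75594326e-01, -6.36081630e-04, -1.01448984e-04]), 'ft_force': array([-0.22034587,  0.12219573,  0.76518191]), 'torque': array([0.05440119, 0.02637551, 0.0123158 ]), 'grasp_force': 0.0, 'grip_width': 0.999770721909424}
```

View pics/t0.png

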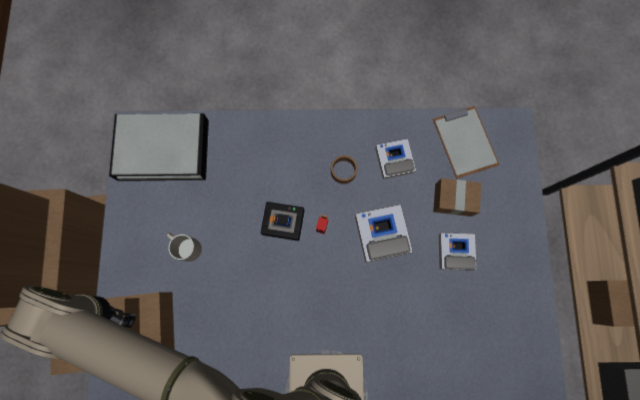

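View pics/s0.png

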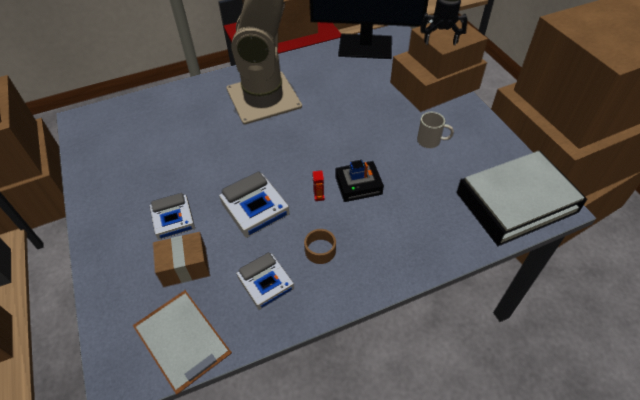

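The top view shows the dock at about (283,221), with the pack in it, and the largest printer at (384,233). The red look-alike is at (322,224). The tape, mug and carton are clear of the path. Next I'll enlarge both areas.

```bash
python3 -c "
import cv2,numpy as np
t=cv2.imread('pics/t0.png');s=cv2.imread('pics/s0.png')
f=lambda im,x0,y0,w,h,k:cv2.resize(im[y0:y0+h,x0:x0+w],None,fx=k,fy=k,interpolation=cv2.INTER_CUBIC)
a=np.hstack([f(t,255,195,56,50,7),f(t,353,200,56,66,7)[:350]]) if 0 else None
A=f(t,258,198,50,50,8);B=f(t,354,202,62,62,6)
o=np.zeros((400,800,3),np.uint8);o[:400,:400]=A;o[:372,410:782]=B;cv2.imwrite('pics/c1.png',o)
A=f(s,330,150,60,55,6);B=f(s,215,165,80,72,5)
o=np.zeros((400,800,3),np.uint8);o[:330,:360]=A;o[:360,380:780]=B;cv2.imwrite('pics/c2.png',o)
"
```

```text
(no output)
```

View pics/c1.png

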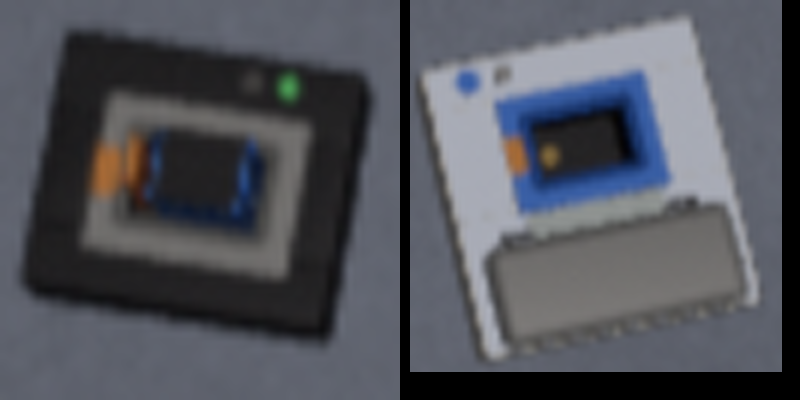

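View pics/c2.png

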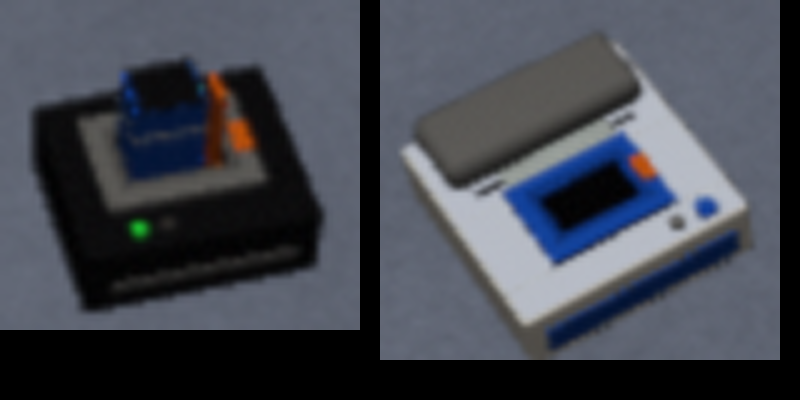

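```bash
cat > m.py <<'E'
from h import *
t,s=load('t0'),load('s0')
def q(c,pts,k,x0,y0,z,ox=0):
    return np.array([atz(c,(u-ox+.5)/k-.5+x0,(v+.5)/k-.5+y0,z)[:2] for u,v in pts])
def rep(n,P):
    # order: +y+x, -y+x, -y-x, +y-x
    c=P.mean(0); ey=(P[0]-P[1]+P[3]-P[2]); ex=(P[0]-P[3]+P[1]-P[2])
    print(n,c.round(4),'yaw y,x',np.degrees(np.arctan2(-ey[0],ey[1])).round(2),np.degrees(np.arctan2(ex[1],ex[0])).round(2),'size x,y',(np.linalg.norm(ex)/2).round(4),(np.linalg.norm(ey)/2).round(4))
rep('dock rim top',q(t,[(108,90),(312,122),(290,278),(80,246)],8,258,198,.054))
rep('dock body top',q(t,[(70,32),(370,75),(330,342),(25,290)],8,258,198,.046))
rep('pack top (y-25..14)',q(t,[(155,132),(250,145),(240,205),(150,195)],8,258,198,.1))
rep('prn rim top',q(t,[(497,102),(645,70),(670,183),(520,212)],6,354,202,.054,410))
rep('prn body top',q(t,[(425,70),(690,17),(757,300),(487,358)],6,354,202,.046,410))
rep('prn well top',q(t,[(528,122),(622,105),(634,162),(540,180)],6,354,202,.054,410))
# scene: +x is toward camera/down
rep('prn rim sc',q(s,[(677,200),(556,265),(503,193),(625,133)],5,215,165,.054,380))
rep('prn well sc',q(s,[(641,188),(563,231),(541,205),(622,163)],5,215,165,.054,380))
rep('dock rim sc',q(s,[(268,180),(105,212),(78,115),(235,88)],6,330,150,.054))
for c,pts in ((t,[(108,170),(135,170)]),(s,[(242,135)])):
    k,x0,y0=(8,258,198) if c is t else (6,330,150)
    print('dock mark',q(c,pts,k,x0,y0,.054))
print('prn mark',q(t,[(516,155)],6,354,202,.054,410),q(s,[(642,166)],5,215,165,.054,380))
E
python3 m.py; python3 -c "
from scipy.spatial.transform import Rotation as R
from h import *
o=readout.get_obs();print(R.from_quat(o['ee_rot']).as_matrix().round(3))"
```

```text
dock rim top [0.5368 0.1358] yaw y,x -9.41 -8.54 size x,y 0.065 0.0858
dock body top [0.5381 0.136 ] yaw y,x -9.54 -8.64 size x,y 0.11 0.1261
pack top (y-25..14) [0.5353 0.1313] yaw y,x -7.71 -6.39 size x,y 0.0247 0.0369
prn rim top [ 0.5183 -0.1905] yaw y,x 11.06 9.84 size x,y 0.062 0.083
prn body top [ 0.4959 -0.1943] yaw y,x 11.16 10.45 size x,y 0.1589 0.1494
prn well top [ 0.518  -0.1894] yaw y,x 10.03 9.5 size x,y 0.032 0.0521
prn rim sc [ 0.5263 -0.1887] yaw y,x 10.95 11.11 size x,y 0.0637 0.0825
prn well sc [ 0.5263 -0.1878] yaw y,x 12.08 12.52 size x,y 0.0238 0.0546
dock rim sc [0.5418 0.1374] yaw y,x -10.13 -12.32 size x,y 0.0666 0.0859
dock mark [[0.54279387 0.17243819]
 [0.54268621 0.16140554]]
dock mark [[0.54845673 0.17480627]]
prn mark [[ 0.5113094  -0.15389876]] [[ 0.5162675 -0.1529785]]
[[-0.904  0.428 -0.   ]
 [ 0.428  0.904 -0.001]
 [-0.    -0.001 -1.   ]]
```

```bash
cat > m2.py <<'E'
from h import *
def quad(tag,box,kind,z):
    c=load(tag); im=cv2.imread(f'pics/{tag}.png'); x0,y0,w,h=box; k=10
    f=cv2.resize(im[y0:y0+h,x0:x0+w].astype(np.float32),None,fx=k,fy=k,interpolation=cv2.INTER_CUBIC)
    b,g,r=f[...,0],f[...,1],f[...,2]
    m=(b-r>60) if kind=='b' else ((r+g+b)/3>58)
    m=m.astype(np.uint8)
    n,l,st,_=cv2.connectedComponentsWithStats(m)
    cx=[i for i in range(1,n)]; 
    i=max(cx,key=lambda i:st[i,4] if not(st[i,0]==0 or st[i,1]==0) else 0)
    cnt=max(cv2.findContours((l==i).astype(np.uint8),0,1)[0],key=cv2.contourArea)
    P=np.array([atz(c,(u+.5)/k-.5+x0,(v+.5)/k-.5+y0,z)[:2] for u,v in cv2.convexHull(cnt)[:,0]])
    (cx,cy),(a,bb),th=cv2.minAreaRect((P*1000).astype(np.float32)); print(tag,kind,'rect',round(cx,1),round(cy,1),round(a,1),round(bb,1),round(th,1), end=' ')
    M=cv2.moments((P*1000).astype(np.float32).reshape(-1,1,2)); print('centroid',round(M['m10']/M['m00'],1),round(M['m01']/M['m00'],1))
quad('t0',(354,202,62,40),'b',.054); quad('s0',(238,185,40,38),'b',.054)
quad('t0',(264,204,36,32),'g',.054); quad('s0',(338,162,42,24),'g',.054)
E
python3 m2.py
```

```text
t0 b rect 518.3 -190.1 63.2 83.6 11.2 centroid 518.4 -190.2
s0 b rect 525.0 -189.1 65.5 84.7 11.0 centroid 525.0 -189.1
t0 g rect 536.5 136.3 87.4 68.1 80.3 centroid 536.4 136.2
s0 g rect 497.8 133.7 1.3 1.7 66.1 centroid 497.8 133.6
```

```bash
cat > go.py <<'E'
import sys
from h import *
from scipy.spatial.transform import Rotation as R
# usage: go.py x y z yaw_deg(of tool y axis, 0=world +y)
o=readout.get_obs(); M=R.from_quat(o['ee_rot']).as_matrix(); p=o['position']
yaw=np.degrees(np.arctan2(-M[0,1],M[1,1]))
print('t',round(o['clock'],2),'p',p.round(4),'yaw',yaw.round(2),'F',o['ft_force'].round(1),'T',o['torque'].round(2),'w',round(o['grip_width'],3),'g',round(o['grasp_force'],1))
if len(sys.argv)>4:
    x,y,z,w=map(float,sys.argv[1:]); d=M.T@(np.array([x,y,z])-p)
    print('frac',(d/.4).round(4),'yaw frac',round(-(w-yaw)/60,4),'dist mm',round(1000*np.linalg.norm(d)))
E
python3 -m crank '[[-0.084,-0.054,0,-0.053],[-0.168,-0.108,0,-0.106],[-0.252,-0.162,0,-0.159],[-0.336,-0.216,0,-0.212],[-0.42,-0.27,0,-0.263]]' 1 20
python3 go.py 0.5385 0.1365 0.2 -9.5
```

```text
clock: 0.52
position: [0.3739, 0.3932, 0.248]
ee_rot: [0.082, 0.997, -0.0, -0.0]
ft_force: [0.7, 0.7, 0.6]
grip_width: 1.001
grasp_force: 0.0
t 0.52 p [0.3739 0.3932 0.248 ] yaw -9.43 F [0.7 0.7 0.6] T [ 0.07 -0.03  0.  ] w 1.001 g 0.0
frac [-0.5111 -0.5658  0.1201] yaw frac 0.0012 dist mm 309
```

```bash
python3 -m crank '[[-0.06,-0.07,0,0],[-0.12,-0.135,0,0],[-0.18,-0.2,0,0],[-0.24,-0.27,0,0],[-0.3,-0.335,0,0]]' >/dev/null
python3 -m crank '[[-0.06,-0.07,0.03,0],[-0.12,-0.135,0.06,0],[-0.18,-0.2,0.09,0],[-0.211,-0.231,0.12,0],[-0.211,-0.231,0.12,0]]'
python3 go.py 0.5385 0.1365 0.2 -9.5
python3 -c "
from h import *
snap('top','t1');snap('scene','s1')
f=lambda n,x0,y0,w,h,k:cv2.resize(cv2.imread('pics/'+n+'.png')[y0:y0+h,x0:x0+w],None,fx=k,fy=k,interpolation=cv2.INTER_CUBIC)
o=np.zeros((480,800,3),np.uint8);o[:480,:480]=f('s1',320,100,80,120,4)[:480,:320].shape and f('s1',310,105,120,120,4);
a=f('t1',240,180,80,80,4);o[:320,480:]=a;cv2.imwrite('pics/c3.png',o)"
```

```text
clock: 1.35
position: [0.5379, 0.1325, 0.1976]
ee_rot: [0.087, 0.996, -0.002, -0.001]
ft_force: [0.5, -0.3, -0.8]
grip_width: 0.998
grasp_force: 0.0
t 1.35 p [0.5379 0.1325 0.1976] yaw -9.97 F [ 0.5 -0.3 -0.8] T [-0.01  0.03 -0.03] w 0.998 g 0.0
frac [ 0.0003  0.0101 -0.006 ] yaw frac -0.0078 dist mm 5
```

View pics/c3.png

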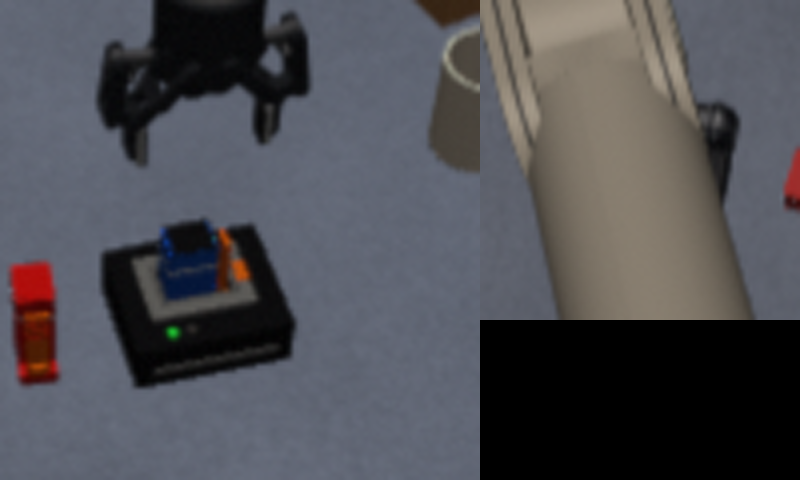

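The scene view shows the left fingertip at about (344.5,145) and the right at (376,139), so I can compare these with the known TCP to check the scene camera's offset. The red pack stands upright.

```bash
python3 -c "
from h import *
c=load('s1');p=np.array([.5379,.1325,.1976]);a=np.radians(-9.97);ey=np.array([-np.sin(a),np.cos(a),0]);ex=np.array([np.cos(a),np.sin(a),0])
for dz in (-.004,-.01,-.017):
  print(dz,proj(c,[p+[0,0,dz]-.046*ey,p+[0,0,dz]+.046*ey,p+[0,0,dz]]).round(1).tolist(), atz(c,360.4,142.1,p[2]+dz).round(4))
t=load('t0')
P=lambda c0,yaw,pts:np.array([[c0[0]+np.cos(yaw)*x-np.sin(yaw)*y,c0[1]+np.sin(yaw)*x+np.cos(yaw)*y,z] for x,y,z in pts])
# pack top-face corner predictions
for C in ((.537,.136),(.540,.137)):
  Q=P(C,np.radians(-9.5),[(15,14,100),(15,-25,100),(-15,-25,100),(-15,14,100)]) if 0 else P(C,np.radians(-9.5),[(.015,.014,.1),(.015,-.025,.1),(-.015,-.025,.1),(-.015,.014,.1)])
  print(C,'top crop8',((proj(t,Q)-[258,198]+.5)*8-.5).round(0).tolist(),'scene crop6',((proj(c,Q)-[330,150]+.5)*6-.5).round(0).tolist())
"
```

```text
-0.004 [[342.7, 144.4], [373.5, 139.0], [358.2, 141.7]] [0.5421 0.1376 0.1936]
-0.01 [[342.7, 145.9], [373.3, 140.5], [358.1, 143.1]] [0.5368 0.1405 0.1876]
-0.017 [[342.6, 147.6], [373.2, 142.2], [358.0, 144.9]] [0.5305 0.1439 0.1806]
(0.537, 0.136) top crop8 [[159.0, 123.0], [256.0, 138.0], [243.0, 212.0], [145.0, 197.0]] scene crop6 [[204.0, 98.0], [129.0, 112.0], [113.0, 70.0], [187.0, 56.0]]
(0.54, 0.137) top crop8 [[156.0, 115.0], [253.0, 130.0], [240.0, 204.0], [143.0, 189.0]] scene crop6 [[208.0, 102.0], [134.0, 116.0], [118.0, 73.0], [191.0, 59.0]]
```

```bash
python3 go.py 0.537 0.136 0.078 -9.5
```

```text
t 1.45 p [0.5369 0.1374 0.1996] yaw -9.67 F [-0.4  0.6  0.4] T [ 0.08  0.06 -0.03] w 1.002 g 0.0
frac [-0.0014 -0.0031  0.304 ] yaw frac -0.0029 dist mm 122
```

```bash
python3 -m crank '[[-0.001,-0.003,0.07,-0.003],[-0.001,-0.003,0.14,-0.003],[-0.001,-0.003,0.2,-0.003],[-0.001,-0.003,0.26,-0.003],[-0.001,-0.003,0.304,-0.003]]' 1 20 >/dev/null
python3 -m crank '[[0,0,0,0],[0,0,0,0],[0,0,0,0],[0,0,0,0],[0,0,0,0]]' 0.3 20
python3 go.py 0.537 0.136 0.078 -9.5
```

```text
clock: 2.28
position: [0.5381, 0.1372, 0.0802]
ee_rot: [0.082, 0.997, 0.001, 0.001]
ft_force: [0.3, 0.2, -0.5]
grip_width: 0.649
grasp_force: 0.0
t 2.28 p [0.5381 0.1372 0.0802] yaw -9.4 F [ 0.3  0.2 -0.5] T [ 0.07 -0.01 -0.05] w 0.649 g 0.0
frac [ 0.0022 -0.0033  0.0054] yaw frac 0.0017 dist mm 3
```

```bash
python3 -m crank '[[0.002,-0.003,0.005,0],[0.002,-0.003,0.005,0],[0.002,-0.003,0.005,0]]' 0.24 20 >/dev/null; python3 go.py
python3 -m crank '[[0,0,0,0],[0,0,0,0]]' 0.2 >/dev/null; python3 go.py
python3 -m crank '[[0,0,0,0],[0,0,0,0]]' 0.17  >/dev/null; python3 go.py
```

```text
t 2.53 p [0.5363 0.1355 0.0768] yaw -9.42 F [-1.1  0.3 -0.3] T [0.01 0.01 0.02] w 0.623 g 0.0
t 2.7 p [0.5364 0.1357 0.0768] yaw -9.41 F [-0.1  1.3  0. ] T [0.12 0.01 0.  ] w 0.601 g 0.3
t 2.87 p [0.5365 0.1358 0.0768] yaw -9.4 F [0.2 1.2 1.4] T [ 0.32 -0.03  0.01] w 0.585 g 1.8
```

```bash
python3 -m crank '[[0,-0.002,0,0],[0,-0.003,0,0]]' 0.11 20 >/dev/null; python3 go.py
python3 -m crank '[[0,-0.002,0,0],[0,-0.003,0,0]]' 0.06  >/dev/null; python3 go.py
python3 -m crank '[[0,0,0,0],[0,0,0,0]]' 0.02  >/dev/null; python3 go.py
```

```text
t 3.03 p [0.5365 0.1349 0.0771] yaw -9.4 F [0.5 3.7 3.6] T [ 0.91 -0.01  0.02] w 0.557 g 4.7
t 3.2 p [0.5363 0.1338 0.0771] yaw -9.4 F [0.2 3.7 4.7] T [ 1.15 -0.1  -0.02] w 0.531 g 6.1
t 3.37 p [0.5361 0.1334 0.0769] yaw -9.41 F [0.5 2.1 4.1] T [ 0.82 -0.11  0.03] w 0.513 g 8.3
```

```bash
python3 -m crank '[[0,-0.001,0,0],[0,-0.002,0,0],[0,-0.002,0,0]]' -0.02 20 >/dev/null; python3 go.py
python3 -m crank '[[0,0,0,0],[0,0,0,0],[0,0,0,0]]' -0.1 22  >/dev/null; python3 go.py
```

```text
t 3.62 p [0.536  0.1328 0.0769] yaw -9.39 F [1.2 4.4 4.4] T [ 1.23 -0.24 -0.02] w 0.5 g 20.0
t 3.87 p [0.536  0.1326 0.0768] yaw -9.4 F [1.5 3.  4.3] T [ 1.17 -0.37 -0.01] w 0.49 g 22.6
```

```bash
python3 -m crank '[[0,0.002,0,0],[0,0.002,-0.003,0],[0,0.002,-0.005,0],[0,0.002,-0.005,0]]' -0.1 22 >/dev/null; python3 go.py
python3 -m crank '[[0,0,-0.004,0],[0,0,-0.008,0],[0,0,-0.008,0]]' >/dev/null; python3 go.py
```

```text
t 4.2 p [0.536  0.1328 0.0787] yaw -9.43 F [1.  1.6 3.6] T [ 0.45 -0.42 -0.02] w 0.497 g 22.2
t 4.45 p [0.5359 0.1328 0.082 ] yaw -9.43 F [2.1 1.3 0.8] T [ 0.28 -0.59 -0.03] w 0.493 g 22.1
```

```bash
python3 -m crank '[[-0.002,0,-0.01,0],[-0.003,0.001,-0.02,0],[-0.003,0.001,-0.03,0],[-0.003,0.001,-0.03,0]]' >/dev/null; python3 go.py
python3 -m crank '[[0,0,-0.02,0],[0,0,-0.04,0],[0,0,-0.07,0],[0,0,-0.1,0],[0,0,-0.1,0]]' >/dev/null; python3 go.py
python3 -m crank '[[0,0,-0.06,0],[0,0,-0.12,0],[0,0,-0.15,0],[0,0,-0.18,0],[0,0,-0.18,0]]' >/dev/null
python3 -m crank '[[0,0,0,0],[0,0,0,0]]' >/dev/null; python3 go.py 0.5206 -0.1932 0.205 11
```

```text
t 4.78 p [0.5371 0.1332 0.0943] yaw -9.42 F [ 0.7 -0.  -1.9] T [-0.   -0.03 -0.01] w 0.496 g 23.0
t 5.2 p [0.5387 0.1338 0.1373] yaw -9.42 F [ 0.3 -0.6 -2.3] T [-0.02 -0.11  0.04] w 0.494 g 23.0
t 5.78 p [0.5366 0.1333 0.2046] yaw -9.41 F [-1.3 -0.2 -3. ] T [-0.    0.02  0.03] w 0.488 g 23.6
frac [-9.390e-02 -8.118e-01 -4.000e-04] yaw frac -0.3401 dist mm 327
```

```bash
python3 -m crank '[[-0.01,-0.07,0,-0.07],[-0.02,-0.16,0,-0.14],[-0.03,-0.25,0,-0.21],[-0.04,-0.34,0,-0.28],[-0.05,-0.43,0,-0.34]]' >/dev/null; python3 go.py 0.5206 -0.1932 0.205 11
```

```text
t 6.2 p [ 0.5278 -0.0411  0.2046] yaw 11.23 F [ 1.1  0.1 -2.5] T [-0.03 -0.06 -0.01] w 0.492 g 23.7
frac [ 0.0917 -0.3694 -0.0009] yaw frac 0.0038 dist mm 152
```

```bash
python3 -m crank '[[0.02,-0.09,0,0.004],[0.04,-0.18,0,0.004],[0.06,-0.26,0,0.004],[0.08,-0.33,0,0.004],[0.09,-0.365,0,0.004]]' >/dev/null
python3 -m crank '[[0,0,0,0],[0,0,0,0],[0,0,0,0]]' >/dev/null; python3 go.py 0.5206 -0.1932 0.155 11
python3 -c "
from h import *
snap('scene','s2')
cv2.imwrite('pics/c4.png',cv2.resize(cv2.imread('pics/s2.png')[90:240,190:340],None,fx=4,fy=4,interpolation=cv2.INTER_CUBIC))"
```

```text
t 6.87 p [ 0.5212 -0.1886  0.2049] yaw 10.81 F [ 0.2 -0.  -1.8] T [ 0.04  0.01 -0.03] w 0.495 g 23.7
frac [ 0.0035 -0.0112  0.1248] yaw frac -0.0032 dist mm 50
```

View pics/c4.png

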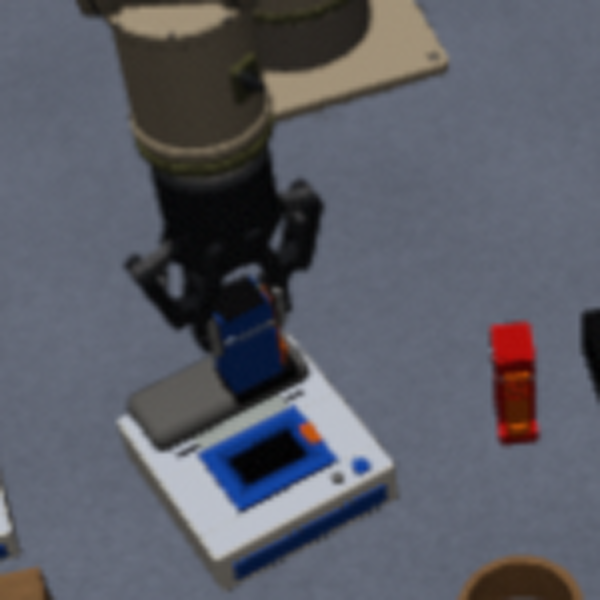

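The pack hangs upright in the hand with its tab towards the mark side, above the well at about (265,455) in the crop. I'll descend to just above the rim.

```bash
python3 -m crank '[[0.003,-0.011,0.05,-0.003],[0.003,-0.011,0.1,-0.003],[0.003,-0.011,0.15,-0.003],[0.003,-0.011,0.185,-0.003],[0.003,-0.011,0.192,-0.003]]' >/dev/null
python3 -m crank '[[0,0,0,0],[0,0,0,0],[0,0,0,0]]' >/dev/null; python3 go.py 0.5206 -0.1932 0.121 11
```

```text
t 7.58 p [ 0.5217 -0.1941  0.1302] yaw 10.96 F [ 0.6 -0.5 -1.6] T [-0.    0.01 -0.01] w 0.491 g 23.7
frac [0.0023 0.0027 0.0231] yaw frac -0.0006 dist mm 9
```

```bash
python3 -m crank '[[0.001,0.001,0.007,0],[0.002,0.002,0.013,0],[0.002,0.002,0.013,0]]' >/dev/null; python3 go.py
python3 -m crank '[[0,0,0.005,0],[0,0,0.005,0],[0,0,0.005,0]]' >/dev/null; python3 go.py
python3 -m crank '[[0,0,0.005,0],[0,0,0.005,0],[0,0,0.005,0]]' >/dev/null; python3 go.py
```

```text
t 7.83 p [ 0.5198 -0.1934  0.1237] yaw 10.94 F [-0.2  0.6 -2.4] T [-0.    0.03  0.01] w 0.492 g 23.7
t 8.08 p [ 0.52   -0.1936  0.1218] yaw 10.93 F [ 0.3  0.5 -1.9] T [ 0.01 -0.04 -0.02] w 0.49 g 23.7
t 8.33 p [ 0.52   -0.1936  0.1198] yaw 10.93 F [-0.4 -0.8 -1.6] T [-0.01  0.02 -0.02] w 0.489 g 23.7
```

```bash
for i in 1 2 3; do :; done
python3 -m crank '[[0,0,0.004,0],[0,0,0.004,0]]' >/dev/null; python3 go.py
python3 -m crank '[[0,0,0.004,0],[0,0,0.004,0]]' >/dev/null; python3 go.py
```

```text
t 8.5 p [ 0.5199 -0.1936  0.118 ] yaw 10.93 F [-0.4 -0.3 -2.3] T [0.05 0.03 0.01] w 0.49 g 23.7
t 8.67 p [ 0.5199 -0.1936  0.1164] yaw 10.93 F [ 0.2  0.4 -2.7] T [-0.01  0.    0.  ] w 0.49 g 23.7
```

```bash
python3 -m crank '[[0,0,0.003,0],[0,0,0.003,0]]' >/dev/null; python3 go.py
python3 -m crank '[[0,0,0.003,0],[0,0,0.003,0]]' >/dev/null; python3 go.py
python3 -m crank '[[0,0,0.003,0],[0,0,0.003,0]]' >/dev/null; python3 go.py
```

```text
t 8.83 p [ 0.5199 -0.1936  0.1153] yaw 10.93 F [-0.3 -0.5 -2.1] T [-0.    0.01 -0.03] w 0.492 g 23.7
t 9.0 p [ 0.5199 -0.1936  0.1141] yaw 10.93 F [-0.1 -0.1 -2.4] T [-0.    0.01  0.04] w 0.493 g 23.7
t 9.17 p [ 0.5199 -0.1936  0.1128] yaw 10.93 F [-0.6  0.7 -2.6] T [0.01 0.02 0.06] w 0.493 g 23.7
```

```bash
python3 -m crank '[[0,0,0.003,0],[0,0,0.003,0]]' >/dev/null; python3 go.py
python3 -m crank '[[0,0,0.003,0],[0,0,0.003,0]]' >/dev/null; python3 go.py
python3 -m crank '[[0,0,0.003,0],[0,0,0.003,0]]' >/dev/null; python3 go.py
```

```text
t 9.33 p [ 0.5199 -0.1936  0.1117] yaw 10.93 F [-1.1  0.6 -2.7] T [0.01 0.01 0.02] w 0.487 g 23.7
t 9.5 p [ 0.5199 -0.1936  0.1105] yaw 10.93 F [ 0.5 -0.8 -2.5] T [-0.04  0.02 -0.02] w 0.489 g 23.7
t 9.67 p [ 0.5199 -0.1936  0.1093] yaw 10.93 F [-0.3 -0.4 -1.8] T [-0.01 -0.01  0.02] w 0.491 g 23.7
```

```bash
python3 -m crank '[[0,0,0.003,0],[0,0,0.004,0]]' >/dev/null; python3 go.py
python3 -m crank '[[0,0,0.003,0],[0,0,0.004,0]]' >/dev/null; python3 go.py
python3 -m crank '[[0,0,0.003,0],[0,0,0.004,0]]' >/dev/null; python3 go.py
python3 -c "
from h import *
snap('scene','s3')
cv2.imwrite('pics/c5.png',cv2.resize(cv2.imread('pics/s3.png')[130:240,200:310],None,fx=5,fy=5,interpolation=cv2.INTER_CUBIC))"
```

```text
t 9.83 p [ 0.52   -0.1936  0.1077] yaw 10.93 F [ 0.7  0.1 -2.3] T [-0.04 -0.   -0.01] w 0.493 g 23.7
t 10.0 p [ 0.5199 -0.1936  0.1061] yaw 10.93 F [ 0.   0.2 -2.4] T [-0.01 -0.04  0.01] w 0.494 g 23.7
t 10.17 p [ 0.52   -0.1936  0.1045] yaw 10.93 F [ 0.5  0.1 -2.4] T [0.03 0.04 0.01] w 0.491 g 23.7
```

View pics/c5.png

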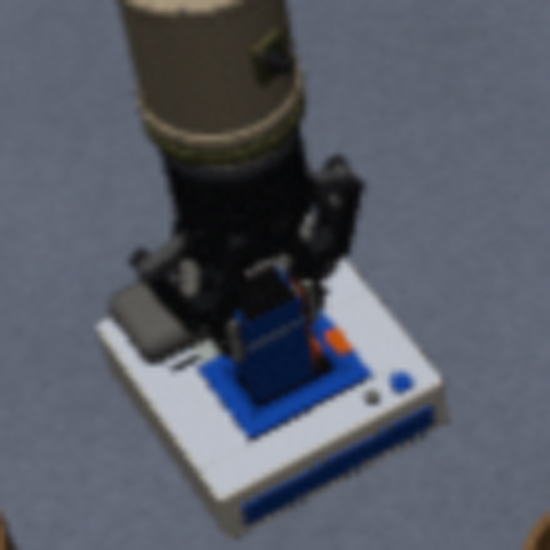

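```bash
for k in a; do
python3 -m crank '[[0,0,0.003,0],[0,0,0.006,0]]' >/dev/null; python3 go.py
python3 -m crank '[[0,0,0.003,0],[0,0,0.006,0]]' >/dev/null; python3 go.py
python3 -m crank '[[0,0,0.003,0],[0,0,0.006,0]]' >/dev/null; python3 go.py
done
```

```text
t 10.38 p [ 0.5201 -0.1936  0.1022] yaw 10.93 F [-0.2  0.1 -1.5] T [-0.03  0.03 -0.03] w 0.492 g 23.7
t 10.55 p [ 0.52   -0.1936  0.0997] yaw 10.93 F [ 0.6 -0.4 -2.5] T [ 0.01 -0.08 -0.01] w 0.495 g 23.7
t 10.72 p [ 0.52   -0.1936  0.0973] yaw 10.93 F [ 0.3  0.1 -2.6] T [-0.03  0.01 -0.04] w 0.491 g 23.7
```

```bash
python3 -m crank '[[0,0,0.003,0],[0,0,0.006,0]]' >/dev/null; python3 go.py
python3 -m crank '[[0,0,0.003,0],[0,0,0.006,0]]' >/dev/null; python3 go.py
python3 -m crank '[[0,0,0.003,0],[0,0,0.006,0]]' >/dev/null; python3 go.py
python3 -m crank '[[0,0,0.003,0],[0,0,0.006,0]]' >/dev/null; python3 go.py
```

```text
t 10.88 p [ 0.52   -0.1936  0.0949] yaw 10.93 F [ 0.4 -0.1 -3.1] T [-0.01 -0.   -0.02] w 0.498 g 23.7
t 11.05 p [ 0.52   -0.1936  0.0926] yaw 10.93 F [-0.4 -0.4 -2.3] T [-0.06 -0.01  0.  ] w 0.492 g 23.7
t 11.22 p [ 0.52   -0.1936  0.0902] yaw 10.93 F [-0.7  0.3 -3. ] T [-0.05  0.03  0.02] w 0.494 g 23.7
t 11.38 p [ 0.52   -0.1936  0.0878] yaw 10.93 F [-0.2 -0.2 -2.4] T [ 0.04  0.01 -0.03] w 0.491 g 23.7
```

```bash
python3 -m crank '[[0,0,0.002,0],[0,0,0.004,0]]' >/dev/null; python3 go.py
python3 -m crank '[[0,0,0.002,0],[0,0,0.004,0]]' >/dev/null; python3 go.py
python3 -m crank '[[0,0,0.002,0],[0,0,0.004,0]]' >/dev/null; python3 go.py
python3 -m crank '[[0,0,0.002,0],[0,0,0.004,0]]' >/dev/null; python3 go.py
```

```text
t 11.55 p [ 0.52   -0.1936  0.0862] yaw 10.93 F [ 0.6 -0.  -2.3] T [ 0.02 -0.03  0.03] w 0.496 g 23.7
t 11.72 p [ 0.52   -0.1937  0.0846] yaw 10.93 F [-0.8 -0.1 -0.7] T [ 0.02 -0.03  0.01] w 0.49 g 24.1
t 11.88 p [ 0.5201 -0.1936  0.0832] yaw 10.93 F [-1.1 -0.8 -0.4] T [ 0.18  0.22 -0.  ] w 0.491 g 24.4
t 12.05 p [ 0.5201 -0.1936  0.0816] yaw 10.93 F [-1.   0.9  2.4] T [0.14 0.28 0.04] w 0.491 g 24.6
```

```bash
python3 -m crank '[[0,0,0.001,0],[0,0,0.003,0],[0,0,0.003,0]]' >/dev/null; python3 go.py
python3 -m crank '[[0,0,0.001,0],[0,0,0.002,0],[0,0,0.002,0]]' >/dev/null; python3 go.py
python3 -m crank '[[0,0,0.001,0],[0,0,0.002,0],[0,0,0.002,0]]' >/dev/null; python3 go.py
```

```text
t 12.3 p [ 0.5201 -0.1936  0.0803] yaw 10.93 F [-0.8  0.4  2.7] T [0.21 0.25 0.03] w 0.495 g 24.8
t 12.55 p [ 0.5201 -0.1937  0.0795] yaw 10.93 F [-0.9  0.4  2.9] T [0.21 0.26 0.  ] w 0.491 g 24.9
t 12.8 p [ 0.5201 -0.1937  0.0787] yaw 10.93 F [-0.8  0.1  3. ] T [ 0.19  0.25 -0.  ] w 0.493 g 25.0
```

```bash
python3 -m crank '[[0,0,0.001,0],[0,0,0.002,0],[0,0,0.002,0]]' >/dev/null; python3 go.py
python3 -m crank '[[0,0,0.001,0],[0,0,0.002,0],[0,0,0.002,0]]' >/dev/null; python3 go.py
python3 -m crank '[[0,0,0.001,0],[0,0,0.002,0],[0,0,0.002,0]]' >/dev/null; python3 go.py
```

```text
t 13.05 p [ 0.5201 -0.1937  0.0779] yaw 10.93 F [-0.8 -0.   3.5] T [0.14 0.3  0.05] w 0.488 g 25.2
t 13.3 p [ 0.5201 -0.1936  0.0771] yaw 10.93 F [-0.4  0.5  4.3] T [0.15 0.24 0.08] w 0.495 g 25.3
t 13.55 p [ 0.5201 -0.1937  0.0766] yaw 10.93 F [-2.4  1.   7.3] T [0.23 0.46 0.  ] w 0.492 g 25.6
```

```bash
python3 -m crank '[[0,0,0.001,0],[0,0,0.001,0],[0,0,0.001,0]]' >/dev/null; python3 go.py
python3 -m crank '[[0,0,0.001,0],[0,0,0.001,0],[0,0,0.001,0]]' >/dev/null; python3 go.py
```

```text
t 13.8 p [ 0.5202 -0.1937  0.0765] yaw 10.93 F [-2.9  0.6 11.5] T [ 0.36  0.8  -0.02] w 0.491 g 26.1
t 14.05 p [ 0.5203 -0.1937  0.0764] yaw 10.92 F [-5.   2.  15.1] T [ 0.56  1.15 -0.05] w 0.492 g 26.7
```

```bash
python3 -m crank '[[0,0,0,0],[0,0,0,0]]' 0.06 >/dev/null; python3 go.py
python3 -m crank '[[0,0,0,0],[0,0,0,0]]' 0.12 >/dev/null; python3 go.py
python3 -m crank '[[0,0,0,0],[0,0,0,0]]' 0.18 >/dev/null; python3 go.py
python3 -m crank '[[0,0,0,0],[0,0,0,0],[0,0,0,0]]' 0.3 >/dev/null; python3 go.py
```

```text
t 14.22 p [ 0.5203 -0.1931  0.0759] yaw 10.95 F [-2.6  2.3 10. ] T [0.74 0.49 0.01] w 0.531 g 6.6
t 14.38 p [ 0.5202 -0.1927  0.0755] yaw 10.97 F [-1.3  2.5  5.8] T [ 0.83  0.19 -0.02] w 0.558 g 4.2
t 14.55 p [ 0.52   -0.1927  0.0752] yaw 10.97 F [-1.3  4.   3.8] T [1.   0.13 0.03] w 0.593 g 2.1
t 14.8 p [ 0.5198 -0.194   0.0752] yaw 10.91 F [-0.   0.4 -1.3] T [0.08 0.02 0.01] w 0.653 g 0.2
```

```bash
python3 -m crank '[[0,0,0,0],[0,0,0,0],[0,0,0,0],[0,0,-0.01,0],[0,0,-0.02,0]]' 1 >/dev/null; python3 go.py
python3 -m crank '[[0,0,-0.06,0],[0,0,-0.14,0],[0,0,-0.22,0],[0,0,-0.3,0],[0,0,-0.38,0]]' 1 >/dev/null
python3 -m crank '[[0.1,0,0,0],[0.2,0,0,0],[0.25,0,0,0],[0.25,0,0,0],[0.25,0,0,0]]' >/dev/null; python3 go.py
python3 -c "
from h import *
snap('scene','s4')
a=cv2.resize(cv2.imread('pics/s4.png')[150:240,210:300],None,fx=6,fy=6,interpolation=cv2.INTER_CUBIC);cv2.imwrite('pics/c6.png',a)
c=load('s4');a=np.radians(11)
for C in ((.52,-.190),(.522,-.189)):
  for z in (.1,.102,.105): 
    Q=np.array([[C[0]+np.cos(a)*x-np.sin(a)*y,C[1]+np.sin(a)*x+np.cos(a)*y,z] for x,y in ((.015,.014),(.015,-.025),(-.015,-.025),(-.015,.014))])
    print(C,z,((proj(c,Q)-[210,150]+.5)*6-.5).round(0).tolist())
"
```

```text
t 15.22 p [ 0.5199 -0.1937  0.0837] yaw 10.92 F [ 0.   0.4 -0.8] T [ 0.02 -0.01  0.02] w 0.996 g 0.0
t 16.05 p [ 0.4213 -0.2129  0.2364] yaw 10.85 F [-0.1  0.2  0.3] T [ 0.04 -0.02  0.01] w 1.0 g 0.0
(0.52, -0.19) 0.1 [[305.0, 266.0], [234.0, 302.0], [204.0, 263.0], [275.0, 227.0]]
(0.52, -0.19) 0.102 [[304.0, 264.0], [233.0, 300.0], [203.0, 260.0], [274.0, 224.0]]
(0.52, -0.19) 0.105 [[304.0, 260.0], [232.0, 296.0], [203.0, 256.0], [273.0, 221.0]]
(0.522, -0.189) 0.1 [[308.0, 269.0], [237.0, 305.0], [207.0, 265.0], [278.0, 229.0]]
(0.522, -0.189) 0.102 [[308.0, 266.0], [236.0, 302.0], [207.0, 262.0], [277.0, 227.0]]
(0.522, -0.189) 0.105 [[307.0, 262.0], [236.0, 298.0], [206.0, 258.0], [277.0, 223.0]]
```

View pics/c6.png

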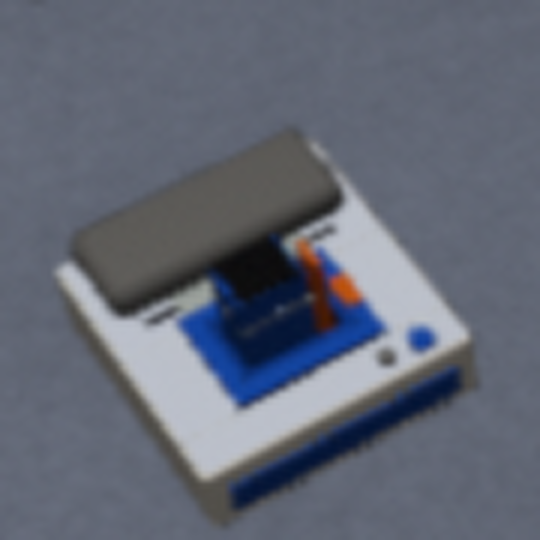

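The pack sits in the well and the tab stands away from the body, as it did in the dock. To confirm its height and make sure it latches, I'll push gently on the middle of its top with the fingers shut.

```bash
python3 -m crank '[[-0.1,0,0,0],[-0.2,0,0,0],[-0.25,-0.005,0,0],[-0.25,-0.005,0,0],[-0.25,-0.005,0,0]]' -1 20 >/dev/null
python3 -m crank '[[0,0,0.07,0],[0,0,0.14,0],[0,0,0.2,0],[0,0,0.2,0],[0,0,0.2,0]]' >/dev/null;  python3 go.py 0.5206 -0.1959 0.122 11
```

```text
t 16.93 p [ 0.5195 -0.1957  0.1552] yaw 10.9 F [0.3 0.  0.3] T [-0. -0.  0.] w 0.002 g 0.0
frac [-0.0027 -0.0011  0.083 ] yaw frac -0.0016 dist mm 33
```

```bash
python3 -m crank '[[-0.003,-0.001,0.03,0],[-0.003,-0.001,0.06,0],[-0.003,-0.001,0.083,0],[-0.003,-0.001,0.083,0]]' >/dev/null; python3 go.py
python3 -m crank '[[0,0,0.003,0],[0,0,0.005,0],[0,0,0.005,0]]' >/dev/null; python3 go.py
python3 -m crank '[[0,0,0.002,0],[0,0,0.003,0],[0,0,0.003,0]]' >/dev/null; python3 go.py
python3 -m crank '[[0,0,0.002,0],[0,0,0.003,0],[0,0,0.003,0]]' >/dev/null; python3 go.py
```

```text
t 17.27 p [ 0.5207 -0.1954  0.1205] yaw 10.94 F [-0.6  0.4 -0.5] T [-0.   -0.   -0.02] w -0.001 g 0.0
t 17.52 p [ 0.5219 -0.1958  0.1206] yaw 10.93 F [0.1 0.9 0.1] T [ 0.06 -0.01 -0.02] w -0.0 g 0.0
t 17.77 p [ 0.5217 -0.1957  0.1192] yaw 10.94 F [ 0.5 -0.3 -0.2] T [-0.03 -0.03  0.05] w -0.0 g 0.0
t 18.02 p [ 0.5216 -0.1957  0.1178] yaw 10.93 F [-0.5  0.5 -0.1] T [-0.01  0.03  0.03] w 0.001 g 0.0
```

```bash
python3 -m crank '[[0,0,0.001,0],[0,0,0.002,0],[0,0,0.002,0]]' >/dev/null; python3 go.py
python3 -m crank '[[0,0,0.001,0],[0,0,0.002,0],[0,0,0.002,0]]' >/dev/null; python3 go.py
python3 -m crank '[[0,0,0.001,0],[0,0,0.002,0],[0,0,0.002,0]]' >/dev/null; python3 go.py
python3 -m crank '[[0,0,0.001,0],[0,0,0.002,0],[0,0,0.002,0]]' >/dev/null; python3 go.py
```

```text
t 18.27 p [ 0.5216 -0.1957  0.117 ] yaw 10.93 F [-0.3  0.2  1.1] T [ 0.03 -0.01 -0.02] w -0.005 g 0.0
t 18.52 p [ 0.5218 -0.1959  0.1164] yaw 10.92 F [ 0.5 -0.3  1. ] T [-0.01  0.01  0.02] w -0.003 g 0.9
t 18.77 p [ 0.5219 -0.196   0.1158] yaw 10.92 F [-0.5 -1.3  4. ] T [-0.18 -0.01  0.04] w -0.001 g 2.1
t 19.02 p [ 0.5223 -0.1959  0.1155] yaw 10.93 F [-0.2  0.2  9. ] T [-0.05  0.13  0.01] w 0.003 g 4.3
```

```bash
python3 -m crank '[[0,0,0.001,0],[0,0,0.001,0]]' >/dev/null; python3 go.py
python3 -m crank '[[0,0,-0.01,0],[0,0,-0.05,0],[0,0,-0.12,0],[0,0,-0.2,0],[0,0,-0.28,0]]' >/dev/null
python3 -m crank '[[0.1,0,0,0],[0.2,0,0,0],[0.25,0,0,0],[0.25,0,0,0],[0.25,0,0,0]]' >/dev/null; python3 go.py
python3 -c "
from h import *
snap('scene','s5')
cv2.imwrite('pics/c7.png',np.hstack([cv2.resize(cv2.imread('pics/%s.png'%n)[y:y+60,x:x+60],None,fx=6.5,fy=6.5,interpolation=cv2.INTER_CUBIC) for n,x,y in (('s5',225,165),('s0',330,145))]))"
```

```text
t 19.18 p [ 0.5225 -0.1959  0.1154] yaw 10.93 F [-0.2 -0.3 11.9] T [ 0.03  0.2  -0.  ] w 0.002 g 5.5
t 20.02 p [ 0.4227 -0.2147  0.2264] yaw 10.88 F [-0.1  0.2 -0.5] T [ 0.02 -0.04 -0.02] w -0.0 g 0.0
```

View pics/c7.png

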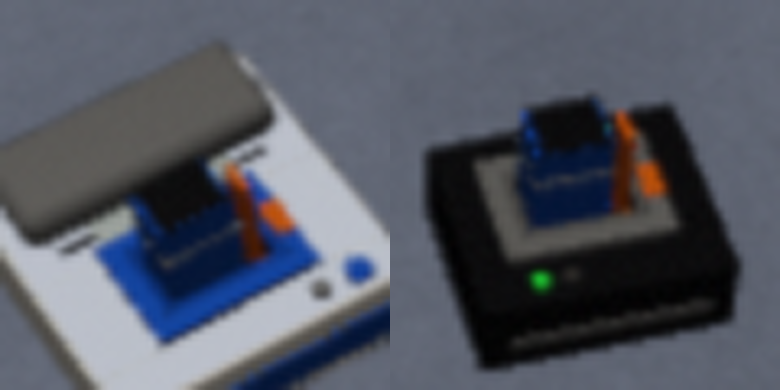

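In the left crop the pack stands upright in the printer, with its tab out at about (240,210) and facing the orange mark. The tab gap matches the latched pack in the dock on the right. The pack met the floor after about 2 mm of travel, which fits a latched pack.

```bash
python3 -c "
from workcell import manip; print(manip.hand_in())"
```

```text
the job is handed in; nothing more can be done
None
```

The pack is out of the dock and sits upright in the printer's well, pressed to the floor with its tab sprung out towards the orange mark. The job is handed in at about 20 s; no verdict was shown.

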